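# Pack a tube block into a two-block heater with its filler bar and hold it down flush

## Task

Carry the loose tube block by its handle into the empty bay of the block heater, set it down close against the block that is already clamped there, and let go; then slide the filler bar, tab up, all the way down into the only gap in the well that is wide enough for it, and let go. Finally press the loose block down on its sprung seat until its top is flush with the clamped block, and finish while still holding it down there so that its clips can be screwed on; leave the other things on the bench where they are.

Things in the scene. Friction and masses are not known exactly. Their poses are not given: they have to be found in the camera images.
- heater: White block heater, lid off; fixed; grey sloping panel on its -x side. Origin on the bench under the centre of its well; y runs along the well, z up. The well is an open box, 101 mm inside along x, 172 mm along y, floor 40 mm and rim 74 mm above the bench. The housing reaches 75 mm to +x, 108 mm to -x, +y and -y. Instruments 0.23 m tall stand right of it, beyond x = 0.55 of the room.
- clamped_block: Grey tube block with 24 holes, fixed in one half of the well by 2 steel clips (9 mm over the rim). 66 mm along its x, which lies along the heater's y, 96 mm along y, 34 high, top level with the rim. Origin under its centre, 39 mm from the heater's origin toward its +y or -y (varies). Leaves a 14 mm gap to the nearer end of the well, an empty bay 92 mm long on its other side.
- block_mid (a point): Loose tube block like the clamped one, 0.6 kg, standing on the bench: this point is its centre, 17 mm over its underside. Black handle bar over its centre, 50 mm along x, 14 mm thick along y, 16 mm high, middle 45 mm above this point, on posts. In the bay (its y along the heater's x) it rests on the seat, this point 63 mm over the bench; flush at 57 mm, its underside on the well floor.
- filler_mid (a point): Aluminium filler bar, 0.16 kg, standing on the bench, tab up. This point: centre of its body, 17 mm over its underside. Body 80 mm along x, 20 mm thick along y, 34 mm high; on top a tab to grip, 30 mm along x, 14 mm along y, 25 mm high, its middle 29 mm above this point. All the way down in the well (its x along the heater's x) this point is 57 mm over the bench.
- seat (a joint): Sprung copper plate, 80 x 36 mm, in the floor of the empty bay, centre 39 mm from the heater's origin, on the side away from the clamped block. Value: m pressed down; 0 at rest (6 mm above the well floor), 0.006 level with the floor. Pushes up 11 N at rest, 17 N when level, so it carries the block without sinking; a further 10 to 13 N on the block holds it down flush.
- screwdriver: Red-handled screwdriver lying on the bench, 160 mm long, 19 mm high; origin on the bench under its middle. Not to be moved.
- spare_block: Spare aluminium block with six large holes and no handle, 66 x 95 x 30 mm; origin under its centre. Not to be moved.
- beaker: Clear beaker, 52 mm across, 62 mm high; origin under its centre. Not to be moved.
- tape_roll: Roll of green tape lying flat, 72 mm across, 19 mm high; origin under its centre. Not to be moved.

How it is judged:
On the way, in this order (a step that is already met when the one before it is completed fails the run):
1. the loose block stands in the bay close against the clamped block, let go (height (world z) of block_mid between 0.052 and 0.0665 m and horizontal distance between block_mid and clamped_block below 0.071 m and angle between block_mid's own z axis and vertical below 0.06 rad and angle between the x axis of block_mid and the x axis of clamped_block, either way round below 0.06 rad and contact force between the fingers and block below 0.2 N), for 0.2 s.
2. the filler bar is all the way down in the wide gap beside the loose block, let go (height (world z) of block_mid between 0.052 and 0.0665 m and horizontal distance between block_mid and clamped_block below 0.071 m and angle between each of block_mid, filler_mid's own z axis and vertical below 0.06 rad and angle between the x axis of block_mid and the x axis of clamped_block, either way round below 0.06 rad and height (world z) of filler_mid between 0.052 and 0.0595 m and horizontal distance between filler_mid and clamped_block above 0.095 m and horizontal distance between filler_mid and block_mid below 0.056 m and angle between the x axis of filler_mid and the x axis of heater, either way round below 0.09 rad and contact force between the fingers and filler below 0.2 N), for 0.2 s.
At the end, for the whole second after the job is handed in: The fingers press the loose block (3 N or more) so that it sits flush, within 2 mm, square and upright, no more than 5 mm from the clamped block; the filler bar stands upright, down within 2.5 mm, between the loose block and the end of the well (height (world z) of block_mid between 0.052 and 0.059 m and horizontal distance between block_mid and clamped_block below 0.071 m and angle between each of block_mid, filler_mid's own z axis and vertical below 0.06 rad and angle between the x axis of block_mid and the x axis of clamped_block, either way round below 0.06 rad and contact force between the fingers and block above 3 N and height (world z) of filler_mid between 0.052 and 0.0595 m and horizontal distance between filler_mid and clamped_block above 0.095 m and horizontal distance between filler_mid and block_mid below 0.056 m and angle between the x axis of filler_mid and the x axis of heater, either way round below 0.09 rad); the arm keeps its last pose, push and grip.
It fails at once if the screwdriver is moved more than 3 cm (distance of screwdriver from where it was at the start of the episode above 0.03 m).
It fails at once if the spare block is moved more than 3 cm (distance of spare_block from where it was at the start of the episode above 0.03 m).
It fails at once if the beaker is moved more than 3 cm (distance of beaker from where it was at the start of the episode above 0.03 m).
It fails at once if the roll of tape is moved more than 3 cm (distance of tape_roll from where it was at the start of the episode above 0.03 m).
It also fails if it takes over 70 s, if anything falls off the work surface, if the arm or the gripper's body presses on something with over 40 N, if the wrist force passes 120 N, or if a joint passes its speed limit or range.

## Robot

A 6-joint arm with a two-finger parallel gripper is mounted at the origin on a cart in front of the work surface, level with it; the furniture and walls round the work are solid. World frame = base frame: x ahead of the robot, y to its left, z up, the work surface at z = 0. Lengths are in m, angles in rad, forces in N, time in s.
With the tool pointing down it reaches from about 0.325 to 1 m from the base axis. Payload 5.1 kg.
Tool frame: the origin (TCP) lies midway between the tips of the shut fingers; the grasp point (between the pads) lies 19 mm behind it; z points along the fingers, y is the line along which they close (so a half turn about z gives the same grasp; the last joint's range is limited). The gripper opens to 85 mm and grips with 20 to 120 N. Pads are 22 mm wide; open, the fingers measure 114 mm over their backs; the gripper's body (76 mm by 85 mm) begins 54 mm behind the grasp point. The pads swing forward as they close: fully open they stand 13 mm farther back than shut.
Start: joints at [1.241, 0.124, 1.65, -0, 1.367, -0.083], TCP at [0.159, 0.63, 0.209] pointing down, gripper open.
Joint ranges: [-2.61, 2.61], [-1.02, 2.33], [0.03, 2.71], [-1.35, 4.49], [0.32, 2.68], [-2.91, 2.91]. Speed limits (rad/s): [2.57, 2.57, 3.14, 3.14, 3.14, 3.14].

## Interface

Orientations are given as [roll, pitch, yaw] about the fixed x, y, z axes, in that order (R = Rz(yaw) Ry(pitch) Rx(roll)).
In Python, from plant import ctrl, imaging, ticket gives the robot as it stands.
- The arm moves only by the tool step_arm, never from a script. Its argument "plan" is a list that holds one entry, the list of rows, each a list of 6 numbers: the shift along the world's x, y, z in m, then the turn, a rotation vector about the world's x, y, z in degrees. In form: [[[x, y, z, wx, wy, wz], ...]]. A call has 1 to 10 rows; each row shifts and turns the commanded pose from where the row before left it; what a row does not reach is not made up. A row lasts 1/8 s, in which the tool goes at most 62.5 mm and 10.7 degrees, less where a joint would pass 70% of its speed; a pose out of reach is approached as far as the arm can. A call with a gripper value outside its range is refused whole. "gripper" is the opening in per cent of the stroke, from 0 (shut) to 100 (fully open), set as the call begins (left out, the last holds). The fingers move at their own pace and stop on an object; the grip force is fixed at half the most. Time passes only in rows, so rows that do not move let the fingers close. It gives the time, the measured TCP pose, the force, the opening and the grip force at its end, in the units of the state.
- ctrl.read_state(): the state, without advancing time (a new reading comes with each control period).
- imaging.grab_frame(name): name is "scene" or "top" or "wrist"; returns a dict with "img" (420x560x3 uint8, blue, green, red), "range_z" (420x560 float32, m along the optical axis (not along the pixel's ray), 0 where there is no reading), "intrinsics" (3x3 intrinsics, pixels), "k1" (the pictures are not rectified: a ray, as slopes to the right and down, at radius r is drawn at 1 + k1 r^2 times it, then the intrinsics apply), "camera_from_world" (4x4, takes a point from world to camera coordinates); the wrist camera has in their place "mount" (4x4, takes a point from camera to tool coordinates, whose origin is the TCP and whose axes are the flange's). Camera axes: x right, y down, z forward; pixel columns grow to the right and rows downward; lengths in m; the calibration is good to about 2 mm. A picture is of the moment at which its call begins: read the wrist's pose just before it.
- ticket.sign_off(): hands the job in; it is judged then, once.
The state is a dict: "clock": time; "qpos": joint angles; "joint_velocities": joint speeds; "tau": joint torques, N m; "tool_pos": TCP position; "orientation": TCP orientation; "wrist_force": force on the tool from outside, world axes, zero at the start; "ft_torque": the same for the moment, N m; "width": finger opening in m; "gripper_force": force on a finger pad.
Only numpy, scipy, OpenCV 4.12 (cv2) and the standard library are available. Lean on these libraries where they do the work, as an engineer would, in place of code of your own. Each camera call takes 0.05 s, during which the arm holds its last target. There are 200 camera calls.

## Working session

There is one attempt and no reset: what is moved stays moved. The work goes in short steps, Python scripts to look and compute and a tool call to move; the robot and the scene stay as the last step left them, time stands still between calls to the robot, and variables do not carry over. Pictures are saved under pics/ and viewed, at most 10 in all, crops included, and the job is handed in when it is done.

Besides the shell and the picture viewer there is one more tool, called after "Emit:" by a JSON object that holds its "method" and its "body". step_arm: Moves the arm, as the interface text tells. Its arguments: {"type":"object","properties":{"plan":{"type":"array"},"gripper":{"type":"number"}},"required":["plan"]}

```bash
mkdir -p pics; cat > h.py <<'E'
import numpy as np, cv2, pickle
from plant import ctrl, imaging, ticket
from scipy.spatial.transform import Rotation as R
def grab(n):
    s=ctrl.read_state(); f=imaging.grab_frame(n)
    if n=="wrist":
        T=np.eye(4);T[:3,:3]=R.from_euler('xyz',s['orientation']).as_matrix();T[:3,3]=s['tool_pos']
        f['wc']=T@np.array(f['mount'])
    else: f['wc']=np.linalg.inv(f['camera_from_world'])
    return f
def cloud(f):
    z=f['range_z'];h,w=z.shape;K=np.array(f['intrinsics'])
    u,v=np.meshgrid(np.arange(w),np.arange(h))
    p=np.stack([u,v],-1).reshape(-1,1,2).astype(np.float64)
    d=und(p,K,f['k1'])
    P=np.concatenate([d,np.ones((len(d),1))],1)*z.reshape(-1,1)
    W=P@f['wc'][:3,:3].T+f['wc'][:3,3]
    W[z.reshape(-1)==0]=np.nan
    return W.reshape(h,w,3)
def und(p,K,k1): return cv2.undistortPoints(np.asarray(p,float).reshape(-1,1,2),K,np.array([k1,0,0,0.])).reshape(-1,2)
def onplane(f,px,zw):
    d=und(px,np.array(f['intrinsics']),f['k1']);D=np.c_[d,np.ones(len(d))]@f['wc'][:3,:3].T;o=f['wc'][:3,3]
    return o+D*((zw-o[2])/D[:,2])[:,None]
E
python3 - <<'E'
from h import *
for n in ["top","scene"]:
    f=grab(n);pickle.dump(f,open(n+'.pkl','wb'));cv2.imwrite(f'pics/{n}0.png',cv2.resize(f['img'],(800,600)))
    print(n,f['wc'].round(3).tolist(),f['k1'])
s=ctrl.read_state();print(s)
E
```

```text
top [[0.023, -0.984, 0.178, 0.336], [-1.0, -0.022, 0.012, -0.051], [-0.008, -0.178, -0.984, 1.296], [0.0, 0.0, 0.0, 1.0]] -0.1245348531896556
scene [[-0.575, -0.389, 0.72, -0.178], [-0.818, 0.278, -0.504, 0.482], [-0.004, -0.878, -0.478, 0.549], [0.0, 0.0, 0.0, 1.0]] -0.04621051791926779
{'clock': 0.1, 'qpos': array([ 1.24141468e+00,  1.24446369e-01,  1.65154082e+00, -3.14948463e-05,
        1.36751993e+00, -8.26229992e-02]), 'joint_velocities': array([-0.00081484, -0.00218373, -0.00331643, -0.00034879,  0.00248996,
       -0.00106575]), 'tau': array([ 3.49772481e-04, -4.24932182e+01, -3.66652822e+01, -2.23418391e-05,
        4.02169389e-03,  2.03135795e-05]), 'tool_pos': array([0.15862687, 0.62972729, 0.2080698 ]), 'orientation': array([-3.13968218e+00, -1.27269693e-04,  2.89484027e+00]), 'wrist_force': array([-0.66969085,  0.21068645,  0.05361075]), 'ft_torque': array([-0.0012593 , -0.05217811,  0.00096462]), 'gripper_force': 0.0, 'width': 0.08567025125428898}
```

View pics/top0.png

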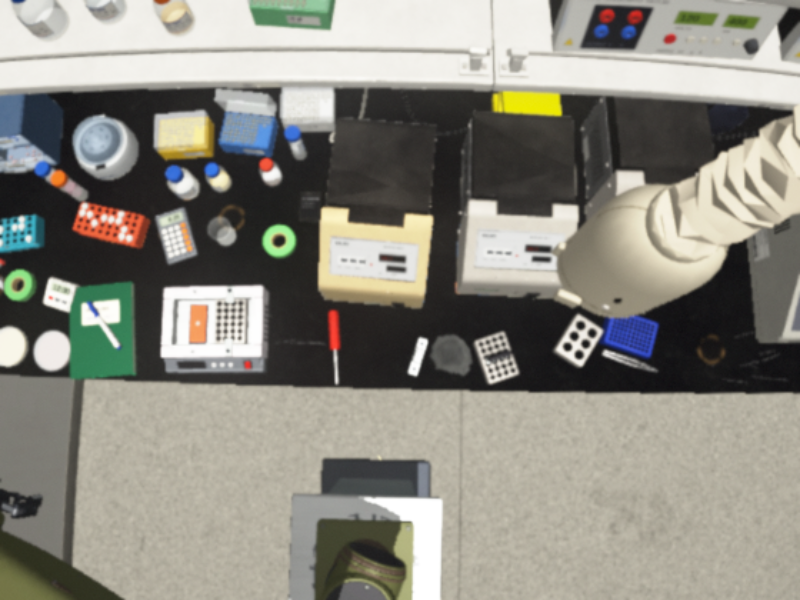

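View pics/scene0.png

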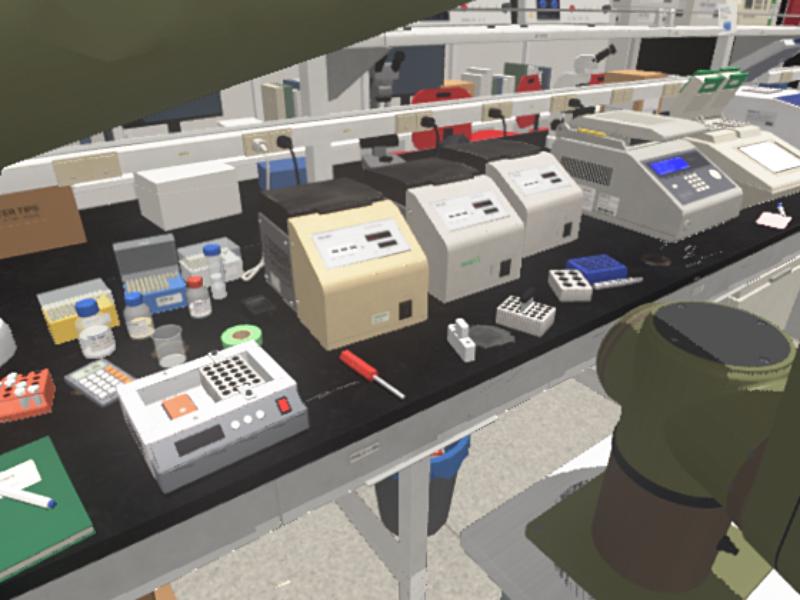

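The top view shows the heater at (213,328) with the clamped block on its right and the bay on its left. The filler is at (418,356), the loose block at (497,357), the screwdriver at (335,345) and the spare block at (578,340). The scene view agrees. Next I measure from the depth.

```bash
python3 - <<'E'
from h import *
f=pickle.load(open('top.pkl','rb'));W=cloud(f)
def reg(name,x0,y0,x1,y1,zl,zh):
    a=W[int(y0*.7):int(y1*.7),int(x0*.7):int(x1*.7)].reshape(-1,3)
    a=a[(a[:,2]>zl)&(a[:,2]<zh)]
    r=cv2.minAreaRect(a[:,:2].astype(np.float32))
    print(name,len(a),a.mean(0).round(4),np.round(r[0],4),np.round(r[1],4),round(r[2],1))
reg('heater',150,275,280,385,.06,.09)
reg('clamped',212,290,255,350,.06,.09)
reg('loose',465,325,530,390,.028,.045)
reg('handle',465,325,530,390,.055,.085)
reg('filler',400,325,435,385,.025,.042)
reg('tab',400,325,435,385,.045,.075)
reg('spare',545,305,605,370,.022,.04)
reg('screw',315,300,350,390,.008,.03)
print('bench',np.nanmedian(W[int(380*.7),200:350,2]))
# heater corner pixels (outer rim) in 800 scale
print(onplane(f,np.array([[163,287],[269,287],[267,358],[163,358],[216,299],[252,299],[216,343],[252,343]])*.7,.074).round(4))
c=cv2.resize(f['img'][190:275,100:200],(800,680),interpolation=cv2.INTER_CUBIC)[:600]
d=cv2.resize(f['img'][225:275,275:375],(800,400),interpolation=cv2.INTER_CUBIC)
cv2.imwrite('pics/c1.png',c)
cv2.imwrite('pics/c2.png',d)
E
```

```text
heater 2727 [0.4983 0.3214 0.072 ] [0.4987 0.3322] [0.1689 0.218 ] 2.3
clamped 1038 [0.5148 0.2894 0.0733] [0.5149 0.2883] [0.1254 0.092 ] 3.6
loose 575 [ 0.449  -0.2712  0.0341] [ 0.4499 -0.2723] [0.0924 0.0659] 19.7
handle 60 [ 0.45   -0.2721  0.0691] [ 0.4498 -0.2722] [0.0109 0.0466] 22.4
filler 126 [ 0.447  -0.1039  0.0335] [ 0.4479 -0.1044] [0.0199 0.0803] 73.2
tab 46 [ 0.4475 -0.104   0.0575] [ 0.4481 -0.1041] [0.0131 0.0291] 77.3
spare 656 [ 0.4902 -0.4532  0.0302] [ 0.4886 -0.4595] [0.0813 0.0976] 56.8
screw 238 [0.4909 0.077  0.0159] [0.4804 0.0895] [0.0624 0.1796] 84.6
bench 0.00019589627815563837
[[0.5785 0.4442 0.074 ]
 [0.5831 0.213  0.074 ]
 [0.4331 0.2086 0.074 ]
 [0.4264 0.4307 0.074 ]
 [0.5548 0.3253 0.074 ]
 [0.5565 0.2477 0.074 ]
 [0.4613 0.3185 0.074 ]
 [0.4634 0.242  0.074 ]]
```

View pics/c1.png

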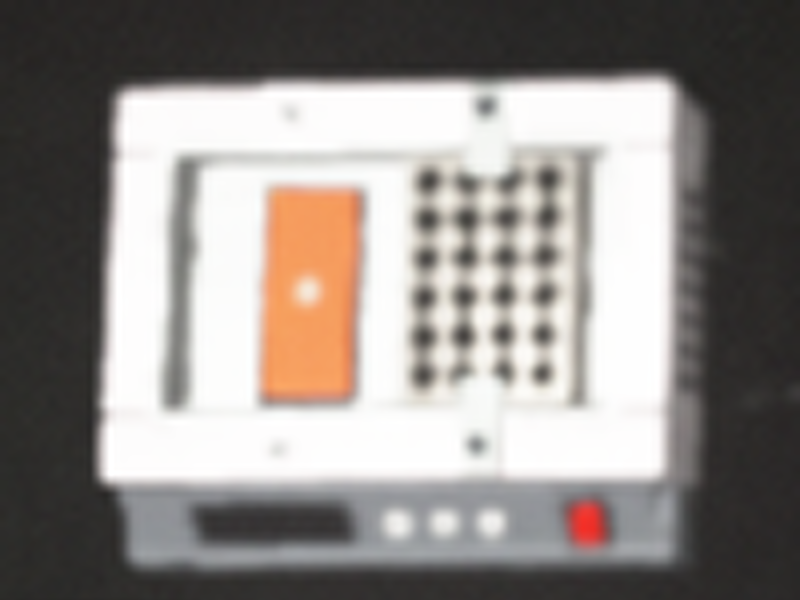

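The crop shows the well with the copper plate at (310,293) and the clamped block at (490,280) in crop pixels. The bay is therefore on the +y side. I'll move above the heater for a close look.

Emit:
{"method": "step_arm", "body": {"plan": [[[0.04,-0.036,0.015,0,0,-9],[0.04,-0.036,0.015,0,0,-9],[0.04,-0.036,0.015,0,0,-9],[0.04,-0.036,0.015,0,0,-9],[0.04,-0.036,0.015,0,0,-9],[0.04,-0.036,0.015,0,0,-9],[0.04,-0.036,0.015,0,0,-9],[0.04,-0.036,0.015,0,0,-9],[0,0,0,0,0,0],[0,0,0,0,0,0]]]}}

```text
clock: 1.35
tool_pos: [0.4784, 0.3423, 0.3284]
orientation: [-3.14, 0.0, 1.639]
wrist_force: [-0.4, 0.1, -0.6]
width: 0.0853
gripper_force: 0.0
```

```bash
python3 - <<'E'
from h import *
f=grab('wrist');pickle.dump(f,open('w1.pkl','wb'));cv2.imwrite('pics/w1.png',cv2.resize(f['img'],(800,600)))
print(f['wc'].round(3).tolist(),np.round(f['mount'],3).tolist());s=ctrl.read_state();print(s['clock'],s['tool_pos'],np.degrees(s['orientation']),s['qpos'])
W=cloud(f)
a=W.reshape(-1,3);a=a[(a[:,2]>.066)&(a[:,2]<.08)];print(np.nanmin(a,0),np.nanmax(a,0),np.median(a,0))
E
```

```text
[[0.998, 0.065, 0.019, 0.473], [0.068, -0.947, -0.315, 0.423], [-0.002, 0.316, -0.949, 0.493], [0.0, 0.0, 0.0, 1.0]] [[0.0, -0.949, -0.315, 0.081], [1.0, 0.0, -0.001, 0.0], [0.001, -0.315, 0.949, -0.164], [0.0, 0.0, 0.0, 1.0]]
1.4 [0.47790245 0.3427232  0.32821343] [-1.79901570e+02  1.91626024e-02  9.39454639e+01] [ 5.30631317e-01 -5.85551186e-02  1.64013969e+00  4.65990961e-04
  1.56169509e+00  4.61765635e-01]
[4.22132527e-01 8.64431961e-05 6.60045228e-02] [0.90511214 0.44573482 0.07996422] [0.50692999 0.31781242 0.07367019]
```

View pics/w1.png

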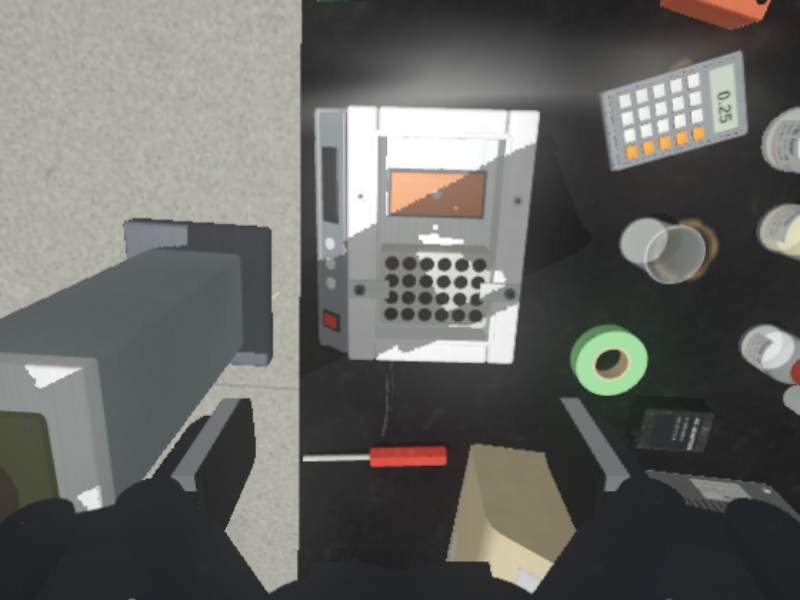

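```bash
cat >> h.py <<'E'
def wellfit(f,x=(.44,.58),y=(.30,.43),zl=.036,zh=.068,dbg=True):
    a=cloud(f).reshape(-1,3);a=a[(a[:,2]>zl)&(a[:,2]<zh)&(a[:,0]>x[0])&(a[:,0]<x[1])&(a[:,1]>y[0])&(a[:,1]<y[1])]
    return a
E
python3 - <<'E'
from h import *
f=pickle.load(open('w1.pkl','rb'));W=cloud(f)
s=.7
# outer rim corners
pc=onplane(f,np.array([[348,106],[539,112],[513,362],[348,360]])*s,.074);print(pc.round(4))
# block top z plane: slice profiles across the well in the bay
for r in [165,180,195,210]:
    row=W[int(r*s)];print(r,[(int(u/s),*row[u].round(4)) for u in range(int(370*s),int(515*s)) if abs(row[u+1,2]-row[u,2])>.004 or abs(row[u-1,2]-row[u,2])>.004])
for c in [400,430,460,480]:
    col=W[:,int(c*s)];print(c,[(int(v/s),*col[v].round(4)) for v in range(int(125*s),int(365*s)) if abs(col[v+1,2]-col[v,2])>.004 and not 250<v/s<310])
E
```

```text
[[0.4314 0.4387 0.074 ]
 [0.5786 0.4443 0.074 ]
 [0.5879 0.2326 0.074 ]
 [0.439  0.2243 0.074 ]]
165 [(375, np.float64(0.4549), np.float64(0.3968), np.float64(0.0732)), (377, np.float64(0.4559), np.float64(0.3966), np.float64(0.0688)), (378, np.float64(0.4559), np.float64(0.3949), np.float64(0.0401)), (495, np.float64(0.5564), np.float64(0.4018), np.float64(0.041)), (497, np.float64(0.5559), np.float64(0.4023), np.float64(0.0501)), (498, np.float64(0.5561), np.float64(0.4026), np.float64(0.0554)), (500, np.float64(0.5562), np.float64(0.403), np.float64(0.061)), (501, np.float64(0.5563), np.float64(0.4033), np.float64(0.0667)), (502, np.float64(0.5561), np.float64(0.4037), np.float64(0.0734))]
180 [(375, np.float64(0.4555), np.float64(0.3857), np.float64(0.0728)), (377, np.float64(0.4563), np.float64(0.3851), np.float64(0.0652)), (378, np.float64(0.4566), np.float64(0.3829), np.float64(0.0399)), (388, np.float64(0.4653), np.float64(0.3836), np.float64(0.0405)), (390, np.float64(0.4666), np.float64(0.3841), np.float64(0.0454)), (494, np.float64(0.5565), np.float64(0.3899), np.float64(0
[... 4336 characters left out ...]
(0.23), np.float64(0.0745))]
480 [(138, np.float64(0.5355), np.float64(0.4219), np.float64(0.074)), (214, np.float64(0.5471), np.float64(0.359), np.float64(0.0461)), (245, np.float64(0.5512), np.float64(0.3302), np.float64(0.0417)), (247, np.float64(0.5502), np.float64(0.3303), np.float64(0.0482)), (248, np.float64(0.5493), np.float64(0.3304), np.float64(0.0547)), (325, np.float64(0.5543), np.float64(0.265), np.float64(0.0728)), (328, np.float64(0.5606), np.float64(0.2505), np.float64(0.0419)), (331, np.float64(0.5595), np.float64(0.2506), np.float64(0.0495)), (337, np.float64(0.5573), np.float64(0.2507), np.float64(0.0641)), (361, np.float64(0.5583), np.float64(0.2308), np.float64(0.0733))]
```

The wrist view shows the well walls, the clamped block's face (about y 245) and the plate clearly. The heater yaw is about 2.3°, and the block target is near (0.507, 0.364). Now to the loose block.

Emit:
{"method": "step_arm", "body": {"plan": [[[-0.003,-0.061,-0.01,0,0,1.65],[-0.003,-0.061,-0.01,0,0,1.65],[-0.003,-0.061,-0.01,0,0,1.65],[-0.003,-0.061,-0.01,0,0,1.65],[-0.003,-0.061,-0.01,0,0,1.65],[-0.003,-0.061,-0.01,0,0,1.65],[-0.003,-0.061,-0.01,0,0,1.65],[-0.003,-0.061,-0.01,0,0,1.65],[-0.003,-0.061,-0.01,0,0,1.65],[-0.001,-0.061,-0.01,0,0,1.65]]]}}

```text
clock: 2.65
tool_pos: [0.4507, -0.268, 0.2284]
orientation: [3.141, -0.001, 1.93]
wrist_force: [0.9, 0.2, -0.1]
width: 0.0851
gripper_force: 0.0
```

Emit:
{"method": "step_arm", "body": {"plan": [[[0,-0.004,0,0,0,0],[0,0,0,0,0,0]]]}}

```text
clock: 2.9
tool_pos: [0.451, -0.2705, 0.2286]
orientation: [-3.141, -0.002, 1.927]
wrist_force: [0.6, 0.7, 1.2]
width: 0.0849
gripper_force: 0.0
```

```bash
cat >> h.py <<'E'
def reg(f,name,c,r,zl,zh):
    a=cloud(f).reshape(-1,3);a=a[(a[:,2]>zl)&(a[:,2]<zh)&(np.hypot(a[:,0]-c[0],a[:,1]-c[1])<r)]
    q=cv2.minAreaRect(a[:,:2].astype(np.float32));print(name,len(a),a.mean(0).round(4),np.round(q[0],4),np.round(q[1],4),round(q[2],1))
E
python3 - <<'E'
from h import *
f=grab('wrist');s=ctrl.read_state();print(s['clock'],s['tool_pos'],np.degrees(s['orientation']))
reg(f,'block',(.45,-.272),.065,.030,.038)
reg(f,'handle',(.45,-.272),.06,.072,.085)
reg(f,'filler',(.448,-.104),.065,.030,.038)
reg(f,'tab',(.448,-.104),.04,.05,.065)
cv2.imwrite('pics/w2.png',cv2.resize(f['img'],(640,480)))
E
```

```text
2.95 [ 0.45119892 -0.27009725  0.22903856] [ 1.79994224e+02 -4.41741740e-02  1.10479403e+02]
block 5021 [ 0.4497 -0.2687  0.0338] [ 0.4505 -0.271 ] [0.0951 0.0664] 19.6
handle 1 [ 0.4468 -0.2617  0.0721] [ 0.4468 -0.2617] [0. 0.] 0.0
filler 849 [ 0.4694 -0.1107  0.0333] [ 0.4616 -0.1059] [0.0208 0.0551] 73.4
tab 234 [ 0.4564 -0.1083  0.057 ] [ 0.4555 -0.1094] [0.0222 0.0091] 18.4
```

View pics/w2.png

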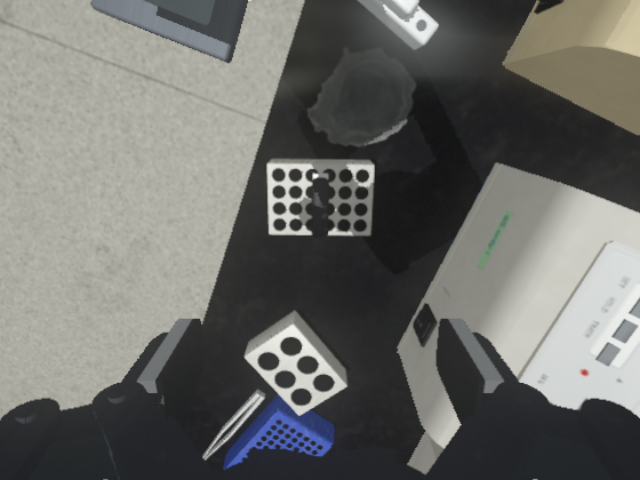

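The wrist picture shows the block centred at (320,198) with its handle along the short axis, lined up with the tool. Descend and grip.

Emit:
{"method": "step_arm", "body": {"plan": [[[0,-0.001,-0.04,0,0,-0.9],[0,0,-0.04,0,0,0],[0,0,-0.04,0,0,0],[0,0,-0.04,0,0,0],[0,0,-0.025,0,0,0],[0,0,0,0,0,0]]], "gripper": 60}}

```text
clock: 3.7
tool_pos: [0.4499, -0.2698, 0.0424]
orientation: [-3.139, -0.004, 1.913]
wrist_force: [0.1, -0.1, 1.0]
width: 0.0514
gripper_force: 0.0
```

Emit:
{"method": "step_arm", "body": {"plan": [[[0,0,0,0,0,0],[0,0,0,0,0,0],[0,0,0,0,0,0],[0,0,0,0,0,0],[0,0,0,0,0,0],[0,0,0,0,0,0]]], "gripper": 0}}

```text
clock: 4.45
tool_pos: [0.4519, -0.2732, 0.0464]
orientation: [3.14, 0.002, 1.91]
wrist_force: [-1.5, 2.1, 8.6]
width: 0.0102
gripper_force: 58.7
```

Emit:
{"method": "step_arm", "body": {"plan": [[[0,0,0.01,0,0,0],[0,0,0.01,0,0,0],[0,0,0.02,0,0,0],[0,0,0.02,0,0,0],[0,0,0,0,0,0],[0,0,0,0,0,0]]]}}

```text
clock: 5.2
tool_pos: [0.4501, -0.2722, 0.1032]
orientation: [-3.141, -0.001, 1.91]
wrist_force: [0.2, -0.5, -6.4]
width: 0.0097
gripper_force: 58.6
```

```bash
python3 - <<'E'
from h import *
f=grab('wrist');s=ctrl.read_state();print(s['clock'],s['tool_pos'],np.degrees(s['orientation']),s['wrist_force'],s['ft_torque'],s['width'])
reg(f,'block',(.45,-.272),.065,.075,.105)
a=cloud(f)
cv2.imwrite('pics/w3.png',cv2.resize(f['img'],(640,480)))
E
```

```text
5.25 [ 0.44993247 -0.27204932  0.1027822 ] [-1.79921910e+02 -1.20868694e-01  1.09458389e+02] [ 0.59848896  1.16470232 -6.59194456] [ 0.01105576 -0.01292383  0.03074951] 0.00972642039238991
block 16361 [ 0.4464 -0.2621  0.0898] [ 0.4491 -0.2695] [0.0951 0.0661] 19.4
```

View pics/w3.png

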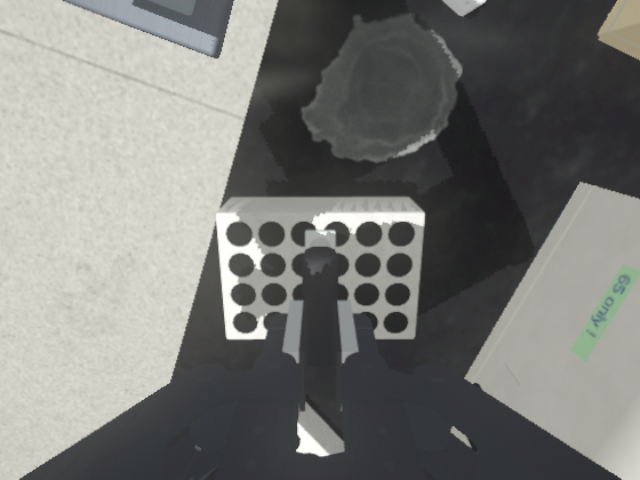

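The block hangs level in the grip with its front edge at about (320,215). Now carry it over the bay.

Emit:
{"method": "step_arm", "body": {"plan": [[[0,0.0,0.04,0,0,0],[0,0.03,0.035,0,0,0],[0,0.06,0,0,0,-1.9],[0,0.06,0,0,0,-1.9],[0,0.06,0,0,0,-1.9],[0,0.06,0,0,0,-1.9],[0,0.06,0,0,0,-1.9],[0,0.06,0,0,0,-1.9],[0,0.06,0,0,0,-1.9],[0.017,0.06,0,0,0,-1.9]]]}}

```text
clock: 6.5
tool_pos: [0.4663, 0.239, 0.1778]
orientation: [-3.14, 0.001, 1.645]
wrist_force: [2.6, -0.6, -5.0]
width: 0.0097
gripper_force: 59.2
```

Emit:
{"method": "step_arm", "body": {"plan": [[[0.02,0.06,0,0,0,-1.9],[0.02,0.043,0,0,0,0],[0,0.02,0,0,0,0],[0,0,0,0,0,0],[0,0,0,0,0,0],[0,0,0,0,0,0]]]}}

```text
clock: 7.25
tool_pos: [0.5074, 0.3584, 0.1791]
orientation: [-3.141, 0.0, 1.611]
wrist_force: [0.1, 0.1, -5.3]
width: 0.01
gripper_force: 59.2
```

```bash
cat > chk.py <<'E'
from h import *
f=grab('wrist');s=ctrl.read_state();print(s['clock'],s['tool_pos'],np.degrees(s['orientation']),s['wrist_force'],s['width'])
pickle.dump(f,open('w4.pkl','wb'));t=s['tool_pos']
zt=t[2]-.013
reg(f,'block',t,.068,zt-.006,zt+.006)
a=cloud(f).reshape(-1,3);b=a[(abs(a[:,2]-zt)<.006)&(np.hypot(a[:,0]-t[0],a[:,1]-t[1])<.06)]
print('plane',np.linalg.lstsq(np.c_[b[:,:2]-t[:2],np.ones(len(b))],b[:,2],rcond=None)[0])
def sel(n,x,y,z): 
    c=a[(a[:,0]>x[0])&(a[:,0]<x[1])&(a[:,1]>y[0])&(a[:,1]<y[1])&(a[:,2]>z[0])&(a[:,2]<z[1])]; print(n,len(c),c.mean(0).round(4) if len(c) else'')
    return c
sel('right wall',(.545,.57),(.34,.42),(.048,.068))
sel('left wall',(.445,.467),(.34,.42),(.046,.07))
sel('end wall',(.47,.54),(.405,.435),(.046,.070))
sel('face',(.47,.54),(.32,.335),(.046,.070))
cv2.imwrite('pics/w4.png',cv2.resize(f['img'],(640,480)))
E
python3 chk.py
```

```text
7.3 [0.50752528 0.3584638  0.17929788] [1.79999855e+02 1.01670591e-02 9.22866742e+01] [ 0.06175444 -0.76694062 -6.04090001] 0.009889559835439437
block 15514 [0.5069 0.3678 0.1661] [0.507  0.3611] [0.0954 0.0664] 2.1
plane [ 0.00080324 -0.01008289  0.16619601]
right wall 233 [0.5563 0.3998 0.0583]
left wall 284 [0.4561 0.3971 0.0583]
end wall 0 
face 0
```

View pics/w4.png

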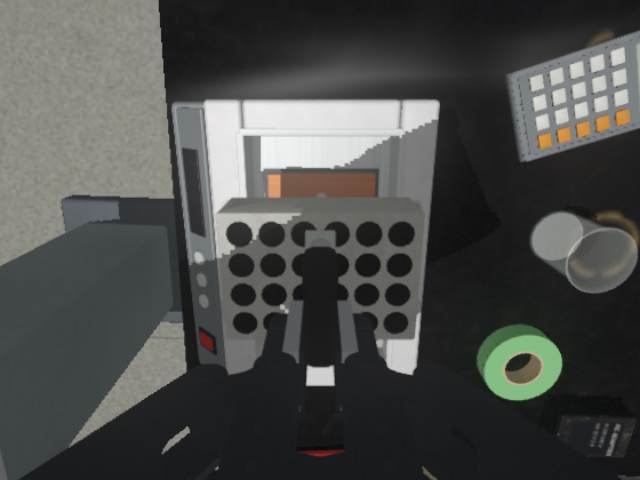

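The block sits over the bay square and 2–3 mm short in +y. Correct that and lower with force checks.

Emit:
{"method": "step_arm", "body": {"plan": [[[0.0004,0.0028,-0.02,0,0,0.2],[0,0,-0.02,0,0,0],[0,0,-0.015,0,0,0],[0,0,-0.005,0,0,0],[0,0,0,0,0,0]]]}}

```text
clock: 7.92
tool_pos: [0.5078, 0.3623, 0.1186]
orientation: [-3.141, 0.0, 1.615]
wrist_force: [-0.1, 0.3, -6.2]
width: 0.0098
gripper_force: 59.4
```

Emit:
{"method": "step_arm", "body": {"plan": [[[0,0,-0.005,0,0,0],[0,0,-0.005,0,0,0],[0,0,-0.005,0,0,0],[0,0,0,0,0,0]]]}}

```text
clock: 8.43
tool_pos: [0.5075, 0.3621, 0.1035]
orientation: [-3.14, 0.001, 1.615]
wrist_force: [0.4, 0.8, -6.2]
width: 0.0101
gripper_force: 59.2
```

Emit:
{"method": "step_arm", "body": {"plan": [[[0,-0.0008,0,0,0,0],[0,-0.0007,-0.004,0,0,0],[0,0,-0.004,0,0,0],[0,0,-0.001,0,0,0],[0,0,0,0,0,0],[0,0,0,0,0,0]]]}}

```text
clock: 9.18
tool_pos: [0.5081, 0.361, 0.0954]
orientation: [3.141, -0.0, 1.615]
wrist_force: [0.1, -0.2, -6.0]
width: 0.0097
gripper_force: 59.4
```

Emit:
{"method": "step_arm", "body": {"plan": [[[0,0,-0.001,0,0,0],[0,0,-0.001,0,0,0],[0,0,0,0,0,0],[0,0,0,0,0,0]]]}}

```text
clock: 9.68
tool_pos: [0.508, 0.3609, 0.0932]
orientation: [3.142, -0.0, 1.615]
wrist_force: [-0.3, -0.2, -6.1]
width: 0.0095
gripper_force: 59.4
```

Emit:
{"method": "step_arm", "body": {"plan": [[[0,0,-0.001,0,0,0],[0,0,-0.001,0,0,0],[0,0,0,0,0,0]]]}}

```text
clock: 10.05
tool_pos: [0.5085, 0.3609, 0.0926]
orientation: [3.141, -0.0, 1.615]
wrist_force: [-1.9, -3.4, 2.1]
width: 0.01
gripper_force: 61.8
```

On the seat. Release and look from above.

Emit:
{"method": "step_arm", "body": {"plan": [[[0,0,0,0,0,0],[0,0,0,0,0,0],[0,0,0,0,0,0],[0,0,0,0,0,0]]], "gripper": 45}}

```text
clock: 10.55
tool_pos: [0.5081, 0.361, 0.0913]
orientation: [3.141, -0.0, 1.616]
wrist_force: [-0.9, -0.1, 0.4]
width: 0.0386
gripper_force: 0.0
```

Emit:
{"method": "step_arm", "body": {"plan": [[[0,0,0.02,0,0,0],[0,0,0.03,0,0,0],[0,0,0.04,0,0,0],[0,0,0.03,0,0,0],[0,0,0.02,0,0,0],[0,0,0,0,0,0]]]}}

```text
clock: 11.3
tool_pos: [0.5089, 0.3614, 0.234]
orientation: [3.138, -0.002, 1.615]
wrist_force: [0.2, -0.0, -1.5]
width: 0.0382
gripper_force: 0.0
```

```bash
cat > chk2.py <<'E'
from h import *
f=grab('wrist');s=ctrl.read_state();print(s['clock'],s['tool_pos'],np.degrees(s['orientation']))
pickle.dump(f,open('w5.pkl','wb'))
a=cloud(f).reshape(-1,3)
# heater frame: origin at clamped face ref, yaw 2.3deg
th=np.radians(2.3);ex=np.array([np.cos(th),np.sin(th)]);ey=np.array([-np.sin(th),np.cos(th)])
o=np.array([.5068,.3286]);h=np.c_[(a[:,:2]-o)@ex,(a[:,:2]-o)@ey,a[:,2]]
b=h[(abs(h[:,0])<.06)&(h[:,1]>-.012)&(h[:,1]<.085)&(h[:,2]>.077)&(h[:,2]<.086)]
q=cv2.minAreaRect(b[:,:2].astype(np.float32));print('block',len(b),b.mean(0).round(4),np.round(q[0],4),np.round(q[1],4),round(q[2],2))
print('plane',np.linalg.lstsq(np.c_[b[:,:2],np.ones(len(b))],b[:,2],rcond=None)[0].round(4))
for xx in (-.035,-.02,.02,.035):
    c=h[(abs(h[:,0]-xx)<.004)];
    cl=c[(c[:,1]>-.05)&(c[:,1]<.02)&(abs(c[:,2]-.074)<.0025)];bl=c[(c[:,1]>-.02)&(c[:,1]<.08)&(abs(c[:,2]-.0805)<.003)]
    w=c[(c[:,1]>.06)&(c[:,1]<.11)&(c[:,2]>.045)&(c[:,2]<.068)];g=c[(c[:,1]>.06)&(c[:,1]<.11)&(c[:,2]<.043)]
    print(xx,'clamped max',np.sort(cl[:,1])[-3:-2],'block',np.sort(bl[:,1])[[2,-3]],'walls',[np.percentile(w[:,1],p).round(4) for p in(5,50,95)] if len(w) else '', g[:,1].min() if len(g) else '',g[:,1].max() if len(g) else '')
reg(f,'filler',(.448,-.104),.065,.030,.038)
cv2.imwrite('pics/w5.png',cv2.resize(f['img'],(640,480)))
E
python3 chk2.py
```

```text
11.35 [0.50814045 0.36097618 0.23179855] [ 1.79944836e+02 -3.05196079e-02  9.25589810e+01]
block 6210 [0.0024 0.037  0.0798] [0.0023 0.0347] [0.0951 0.0656] 0.41
plane [-0.0005  0.0011  0.0798]
-0.035 clamped max [-0.00100992] block [0.00207    0.06706725] walls [np.float64(0.0669), np.float64(0.067), np.float64(0.0671)] 0.06635174962846552 0.08890953589410135
-0.02 clamped max [-0.00094979] block [0.0021709 0.0671856] walls [np.float64(0.067), np.float64(0.0671), np.float64(0.0673)] 0.0664581027367673 0.08896049637405722
0.02 clamped max [-0.00078541] block [0.00237626 0.06739254] walls [np.float64(0.0672), np.float64(0.0673), np.float64(0.0675)] 0.06666446274493174 0.08912595256707591
0.035 clamped max [-0.00074994] block [0.00229209 0.06742197] walls [np.float64(0.0672), np.float64(0.0675), np.float64(0.0676)] 0.06660553775484111 0.08927711455270633
filler 0 [nan nan nan] [0. 0.] [0. 0.] 0.0h.py:29: RuntimeWarning: Mean of empty slice.
  q=cv2.minAreaRect(a[:,:2].astype(np.float32));print(name,len(a),a.mean(0).round(4),np.round(q[0],4),np.round(q[1],4),round(q[2],1))
  ret = um.true_divide(
```

View pics/w5.png

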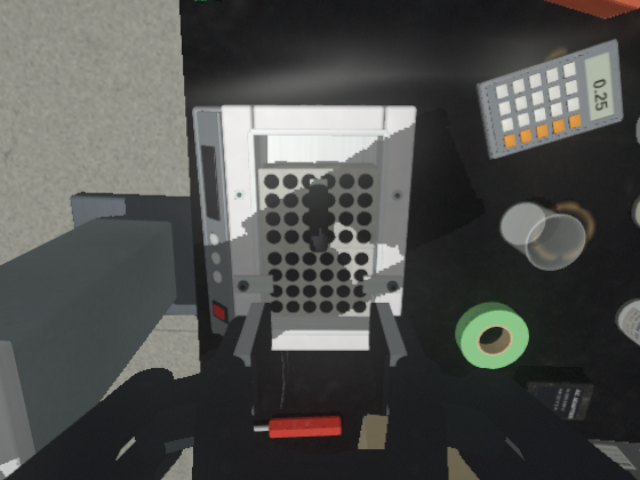

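The block stands square in the bay, about 3 mm from the clamped block, with a 23.6 mm gap at the end wall. Next is the filler.

Emit:
{"method": "step_arm", "body": {"plan": [[[-0.02,-0.03,0,0,0,0],[-0.02,-0.045,0,0,0,-2.4],[-0.02,-0.055,0,0,0,-2.4],[0,-0.056,0,0,0,-2.4],[0,-0.056,0,0,0,-2.4],[0,-0.056,-0.01,0,0,-2.4],[0,-0.056,-0.01,0,0,-2.4],[0,-0.056,-0.01,0,0,-2.4],[0,-0.055,0,0,0,-2.4],[0,0,0,0,0,0]]], "gripper": 70}}

```text
clock: 12.6
tool_pos: [0.4466, -0.1067, 0.199]
orientation: [-3.138, 0.0, 1.274]
wrist_force: [-0.3, -0.4, 1.3]
width: 0.0598
gripper_force: 0.0
```

Emit:
{"method": "step_arm", "body": {"plan": [[[0,0,0,0,0,0],[0,0,0,0,0,0]]]}}

```text
clock: 12.85
tool_pos: [0.4478, -0.1028, 0.2006]
orientation: [-3.141, -0.0, 1.282]
wrist_force: [-0.3, -0.3, 0.4]
width: 0.0596
gripper_force: 0.0
```

```bash
python3 - <<'E'
from h import *
f=grab('wrist');s=ctrl.read_state();print(s['clock'],s['tool_pos'],np.degrees(s['orientation']))
reg(f,'filler',(.448,-.104),.06,.030,.037)
reg(f,'tab top',(.448,-.104),.03,.055,.062)
g=pickle.load(open('w5.pkl','rb'));a=cloud(g).reshape(-1,3)
th=np.radians(2.3);ex=np.array([np.cos(th),np.sin(th)]);ey=np.array([-np.sin(th),np.cos(th)])
o=np.array([.5068,.3286]);h=np.c_[(a[:,:2]-o)@ex,(a[:,:2]-o)@ey,a[:,2]]
r=h[(abs(h[:,0])<.03)&(h[:,1]>.08)&(h[:,1]<.1)&(abs(h[:,2]-.074)<.003)];print('rim inner',np.percentile(r[:,1],[0,1,3]))
l=h[(h[:,1]>.07)&(h[:,1]<.085)&(abs(h[:,2]-.074)<.003)];print('x inner',np.percentile(l[l[:,0]<0][:,0],98),np.percentile(l[l[:,0]>0][:,0],2))
cv2.imwrite('pics/w6.png',cv2.resize(f['img'],(640,480)))
E
```

```text
12.9 [ 0.44793847 -0.10279599  0.20084164] [-1.79964855e+02 -1.39355848e-02  7.34960611e+01]
filler 1170 [ 0.4503 -0.1008  0.0334] [ 0.4493 -0.1026] [0.0203 0.0799] 73.4
tab top 503 [ 0.4497 -0.1019  0.0582] [ 0.4493 -0.1025] [0.0143 0.0297] 72.5
rim inner [0.09200802 0.09206153 0.09213058]
x inner -0.04810788215865881 0.05252644749734158
```

View pics/w6.png

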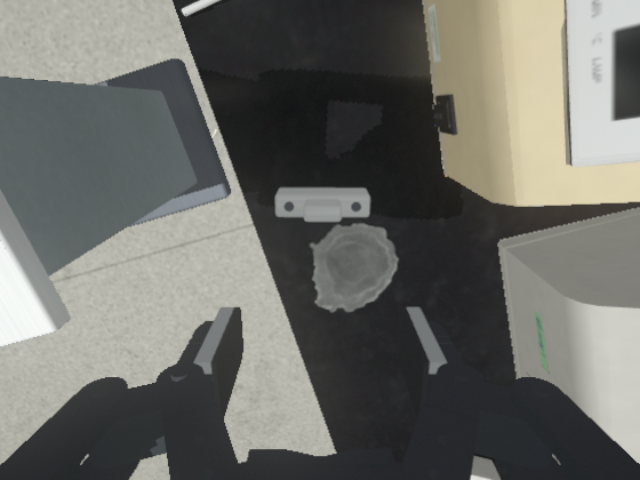

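The filler is centred at about (323,203) in the picture, at world (0.449, -0.1025), with its long axis along the closing line. Descend onto the tab.

Emit:
{"method": "step_arm", "body": {"plan": [[[0.0012,0,-0.04,0,0,0],[0,0,-0.04,0,0,0],[0,0,-0.04,0,0,0],[0,0,-0.03,0,0,0],[0,0,-0.012,0,0,0],[0,0,0,0,0,0],[0,0,0,0,0,0]]]}}

```text
clock: 13.78
tool_pos: [0.4505, -0.1043, 0.0408]
orientation: [3.139, 0.0, 1.281]
wrist_force: [-0.2, -0.7, 1.1]
width: 0.0602
gripper_force: 0.0
```

Emit:
{"method": "step_arm", "body": {"plan": [[[0,0,0,0,0,0],[0,0,0,0,0,0],[0,0,0,0,0,0],[0,0,0,0,0,0],[0,0,0,0,0,0],[0,0,0,0,0,0]]], "gripper": 0}}

```text
clock: 14.52
tool_pos: [0.4491, -0.1041, 0.0391]
orientation: [-3.141, -0.0, 1.28]
wrist_force: [0.7, 0.5, -0.3]
width: 0.0001
gripper_force: 0.0
```

```bash
python3 - <<'E'
from h import *
for n in('wrist','top'):
    f=grab(n);s=ctrl.read_state();print(n,s['clock'],s['tool_pos'],s['width'])
    reg(f,'body',(.448,-.104),.07,.028,.038)
    reg(f,'tab',(.448,-.104),.05,.05,.062)
    a=cloud(f).reshape(-1,3);b=a[(np.hypot(a[:,0]-.448,a[:,1]+.104)<.09)]
    print(np.histogram(b[:,2],bins=np.arange(-.005,.13,.01)))
f=grab('wrist');cv2.imwrite('pics/w7.png',f['img'])
E
```

```text
wrist 14.575 [ 0.44916376 -0.10412743  0.03919685] -5.706140555288591e-05
body 3995 [ 0.4504 -0.0995  0.0331] [ 0.4497 -0.1019] [0.0201 0.08  ] 73.3
tab 1014 [ 0.4511 -0.0976  0.0561] [ 0.4503 -0.1001] [0.0109 0.0299] 73.6
(array([44804,   769,   904,  4156,   464,   561,   725,   609,   885,
         950,  1398,  4803,  8988]), array([-0.005,  0.005,  0.015,  0.025,  0.035,  0.045,  0.055,  0.065,
        0.075,  0.085,  0.095,  0.105,  0.115,  0.125]))
top 14.625 [ 0.4491249  -0.10411619  0.03915156] -7.813229312178738e-05
body 0 [nan nan nan] [0. 0.] [0. 0.] 0.0
tab 0 [nan nan nan] [0. 0.] [0. 0.] 0.0
(array([381,   6,   0,   0,   0,   0,   0,   0,   0,   0,   0,   0,   0]), array([-0.005,  0.005,  0.015,  0.025,  0.035,  0.045,  0.055,  0.065,
        0.075,  0.085,  0.095,  0.105,  0.115,  0.125]))h.py:29: RuntimeWarning: Mean of empty slice.
  q=cv2.minAreaRect(a[:,:2].astype(np.float32));print(name,len(a),a.mean(0).round(4),np.round(q[0],4),np.round(q[1],4),round(q[2],1))
  ret = um.true_divide(
```

View pics/w7.png

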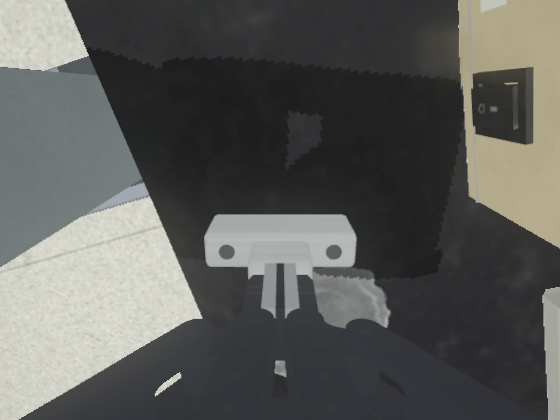

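```bash
python3 - <<'E'
from h import *
f=grab('wrist');W=cloud(f)
for u in (265,270,275,285,290,297):
    print(u,[(v,*W[v,u].round(3)) for v in range(246,300,6)])
T=np.linalg.inv(f['wc']);s=ctrl.read_state();p=T@np.r_[s['tool_pos'],1];K=np.array(f['intrinsics']);print((K@(p[:3]/p[2]))[:2],s['tool_pos'])
E
```

```text
265 [(246, np.float64(0.444), np.float64(-0.094), np.float64(0.041)), (252, np.float64(0.445), np.float64(-0.094), np.float64(0.049)), (258, np.float64(0.445), np.float64(-0.094), np.float64(0.055)), (264, np.float64(0.446), np.float64(-0.092), np.float64(0.065)), (270, np.float64(0.446), np.float64(-0.092), np.float64(0.071)), (276, np.float64(0.447), np.float64(-0.092), np.float64(0.076)), (282, np.float64(0.447), np.float64(-0.092), np.float64(0.081)), (288, np.float64(0.447), np.float64(-0.093), np.float64(0.084)), (294, np.float64(0.447), np.float64(-0.092), np.float64(0.09))]
270 [(246, np.float64(0.447), np.float64(-0.095), np.float64(0.041)), (252, np.float64(0.447), np.float64(-0.094), np.float64(0.05)), (258, np.float64(0.447), np.float64(-0.095), np.float64(0.055)), (264, np.float64(0.448), np.float64(-0.092), np.float64(0.066)), (270, np.float64(0.448), np.float64(-0.093), np.float64(0.07)), (276, np.float64(0.449), np.float64(-0.093), np.float64(0.076)), (282, np.float64(0.449), np.float64(-0.092), np.float64(0.082)), (288, np.float64(0.449), np.float64(-0.092), np.float
[... 1795 characters left out ...]
.456), np.float64(-0.095), np.float64(0.089))]
297 [(246, np.float64(0.46), np.float64(-0.098), np.float64(0.041)), (252, np.float64(0.459), np.float64(-0.099), np.float64(0.048)), (258, np.float64(0.459), np.float64(-0.098), np.float64(0.055)), (264, np.float64(0.459), np.float64(-0.099), np.float64(0.059)), (270, np.float64(0.458), np.float64(-0.102), np.float64(0.06)), (276, np.float64(0.458), np.float64(-0.099), np.float64(0.069)), (282, np.float64(0.458), np.float64(-0.099), np.float64(0.075)), (288, np.float64(0.457), np.float64(-0.101), np.float64(0.076)), (294, np.float64(0.458), np.float64(-0.096), np.float64(0.089))]
[279.74355401 259.39423102] [ 0.44914039 -0.10411941  0.03916016]
```

The picture and depth show the shut finger tips at z≈0.06, resting just above the tab. The real tips are therefore about 21 mm above the reported TCP. Reopen, go 22 mm lower and grip.

Emit:
{"method": "step_arm", "body": {"plan": [[[0,0.001,0.005,0,0,0],[0,0.001,0,0,0,0],[0,0,0,0,0,0],[0,0,0,0,0,0],[0,0,-0.01,0,0,0],[0,0,-0.01,0,0,0],[0,0,-0.006,0,0,0],[0,0,0,0,0,0]]], "gripper": 70}}

```text
clock: 15.72
tool_pos: [0.4484, -0.1019, 0.0172]
orientation: [-3.14, -0.0, 1.28]
wrist_force: [0.1, 0.8, 0.4]
width: 0.0596
gripper_force: 0.0
```

Emit:
{"method": "step_arm", "body": {"plan": [[[0,0,0,0,0,0],[0,0,0,0,0,0],[0,0,0,0,0,0],[0,0,0,0,0,0],[0,0,0,0,0,0]]], "gripper": 0}}

```text
clock: 16.35
tool_pos: [0.4499, -0.1024, 0.0188]
orientation: [3.14, 0.0, 1.28]
wrist_force: [1.4, -0.9, 3.2]
width: 0.0287
gripper_force: 59.9
```

Emit:
{"method": "step_arm", "body": {"plan": [[[0,0,0.03,0,0,0],[0,0.01,0.06,0,0,0],[0,0.045,0.062,0,0,2.4],[0,0.06,0,0,0,2.4],[0,0.06,0,0,0,2.4],[0,0.06,0,0,0,2.4],[0,0.06,0,0,0,2.4],[0.018,0.06,0,0,0,2.4],[0.02,0.06,0,0,0,2.4],[0.018,0.06,0,0,0,2.2]]]}}

```text
clock: 17.6
tool_pos: [0.5044, 0.3652, 0.1574]
orientation: [-3.14, 0.001, 1.614]
wrist_force: [0.9, -0.3, -0.7]
width: 0.0286
gripper_force: 59.9
```

Emit:
{"method": "step_arm", "body": {"plan": [[[0,0.03,0,0,0,0],[0,0.005,0,0,0,0],[0,0,0,0,0,0],[0,0,0,0,0,0],[0,0,0,0,0,0]]]}}

```text
clock: 18.23
tool_pos: [0.505, 0.3976, 0.1589]
orientation: [3.142, 0.0, 1.611]
wrist_force: [-0.5, 0.3, -2.2]
width: 0.029
gripper_force: 59.9
```

```bash
cat > chk3.py <<'E'
from h import *
f=grab('wrist');s=ctrl.read_state();t=s['tool_pos'];print(s['clock'],t,np.degrees(s['orientation']),s['wrist_force'],s['width'])
a=cloud(f).reshape(-1,3)
th=np.radians(2.3);ex=np.array([np.cos(th),np.sin(th)]);ey=np.array([-np.sin(th),np.cos(th)])
o=np.array([.5068,.3286]);h=np.c_[(a[:,:2]-o)@ex,(a[:,:2]-o)@ey,a[:,2]];th_=np.r_[(t[:2]-o)@ex,(t[:2]-o)@ey]
print('tcp h',th_)
zt=t[2]+.0155
b=h[(abs(h[:,0]-th_[0])<.05)&(abs(h[:,1]-th_[1])<.03)&(abs(h[:,2]-zt)<.005)]
print(len(b),b.mean(0).round(4),np.percentile(b[:,2],[2,50,98]).round(4))
q=cv2.minAreaRect(b[:,:2].astype(np.float32));print('bodytop',np.round(q[0],4),np.round(q[1],4),round(q[2],2))
c=h[(abs(h[:,0]-th_[0])<.036)&(h[:,1]>th_[1]+.004)&(h[:,1]<th_[1]+.03)&(h[:,2]>t[2]-.02)&(h[:,2]<t[2]+.01)]
print('front face',len(c),c.mean(0).round(4)if len(c)else'')
if len(c)>20: print('fit y on x,z',np.linalg.lstsq(np.c_[c[:,0],c[:,2],np.ones(len(c))],c[:,1],rcond=None)[0].round(4))
r=h[(abs(h[:,0])<.04)&(h[:,1]>.085)&(h[:,1]<.1)&(abs(h[:,2]-.074)<.003)];print('rim inner',np.percentile(r[:,1],[0,1,3]) if len(r) else '')
E
python3 chk3.py
```

```text
18.275 [0.50502539 0.39772344 0.15902982] [ 1.79988165e+02 -2.19253013e-03  9.22936766e+01] [ 0.1974379  -0.39101068 -1.72300535] 0.028360033850865055
tcp h [0.00100087 0.06913898]
3493 [0.0008 0.0741 0.1734] [0.17   0.1734 0.1783]
bodytop [0.0007 0.0696] [0.0801 0.0197] 0.23
front face 2943 [0.0011 0.0787 0.1566]
fit y on x,z [-0.0011  0.0013  0.0785]
rim inner [0.09186921 0.09200366 0.09212267]
```

Emit:
{"method": "step_arm", "body": {"plan": [[[0.0005,0.0054,-0.01,0,0,0],[0,0.0054,-0.02,0,0,0],[0,0,-0.015,0,0,0],[0,0,-0.005,0,0,0],[0,0,0,0,0,0],[0,0,0,0,0,0]]]}}

```text
clock: 19.02
tool_pos: [0.5058, 0.4097, 0.1096]
orientation: [3.141, -0.001, 1.612]
wrist_force: [-0.1, -0.3, -1.7]
width: 0.0282
gripper_force: 59.9
```

```bash
python3 chk3.py
```

```text
19.075 [0.50592909 0.40970331 0.10975972] [ 1.79920608e+02 -4.72165357e-02  9.23580892e+01] [ 0.27528072  0.12649768 -0.40080038] 0.028700954794631615
tcp h [0.00238462 0.08107292]
3506 [0.0021 0.0861 0.124 ] [0.1206 0.124  0.1292]
bodytop [0.002  0.0818] [0.08   0.0198] 0.22
front face 2960 [0.0023 0.0908 0.1072]
fit y on x,z [0.0001 0.0006 0.0907]
rim inner [0.09143947 0.09199527 0.09248067]
```

Emit:
{"method": "step_arm", "body": {"plan": [[[0,-0.001,-0.008,0,0,0],[0,0,-0.006,0,0,0],[0,0,-0.006,0,0,0],[0,0,-0.004,0,0,0],[0,0,0,0,0,0]]]}}

```text
clock: 19.7
tool_pos: [0.5051, 0.4082, 0.0842]
orientation: [-3.141, 0.001, 1.612]
wrist_force: [0.3, 0.2, -1.7]
width: 0.0288
gripper_force: 59.9
```

Emit:
{"method": "step_arm", "body": {"plan": [[[0,0,-0.006,0,0,0],[0,0,-0.006,0,0,0],[0,0,-0.006,0,0,0],[0,0,-0.004,0,0,0],[0,0,0,0,0,0]]]}}

```text
clock: 20.32
tool_pos: [0.505, 0.4082, 0.0622]
orientation: [-3.141, 0.001, 1.612]
wrist_force: [-0.6, 1.0, -1.4]
width: 0.0287
gripper_force: 59.9
```

Smooth; almost down.

Emit:
{"method": "step_arm", "body": {"plan": [[[0,0,-0.001,0,0,0],[0,0,-0.001,0,0,0],[0,0,-0.001,0,0,0],[0,0,0,0,0,0]]]}}

```text
clock: 20.82
tool_pos: [0.5053, 0.4084, 0.0597]
orientation: [-3.141, 0.0, 1.612]
wrist_force: [0.8, 0.6, -1.7]
width: 0.0284
gripper_force: 59.9
```

Emit:
{"method": "step_arm", "body": {"plan": [[[0,0,-0.001,0,0,0],[0,0,-0.001,0,0,0],[0,0,0,0,0,0]]]}}

```text
clock: 21.2
tool_pos: [0.5055, 0.4086, 0.0589]
orientation: [3.141, -0.0, 1.612]
wrist_force: [-3.2, -1.3, 5.4]
width: 0.0287
gripper_force: 60.7
```

Emit:
{"method": "step_arm", "body": {"plan": [[[0,0,0,0,0,0],[0,0,0,0,0,0],[0,0,0,0,0,0],[0,0,0,0,0,0]]], "gripper": 55}}

```text
clock: 21.7
tool_pos: [0.5053, 0.4084, 0.0576]
orientation: [-3.141, 0.0, 1.612]
wrist_force: [-0.2, -0.3, 0.3]
width: 0.0469
gripper_force: 0.0
```

Emit:
{"method": "step_arm", "body": {"plan": [[[0,0,0.02,0,0,0],[0,0,0.03,0,0,0],[0,0,0.04,0,0,0],[0,-0.03,0.04,0,0,0],[0,-0.02,0.03,0,0,0],[0,0,0,0,0,0],[0,0,0,0,0,0]]]}}

```text
clock: 22.58
tool_pos: [0.5051, 0.3586, 0.2178]
orientation: [-3.142, -0.0, 1.612]
wrist_force: [-1.1, 0.4, -0.7]
width: 0.0471
gripper_force: 0.0
```

Emit:
{"method": "step_arm", "body": {"plan": [[[0,0,0,0,0,0],[0,0,0,0,0,0],[0,0,0,0,0,0]]], "gripper": 0}}

```text
clock: 22.95
tool_pos: [0.505, 0.3586, 0.2169]
orientation: [-3.14, 0.001, 1.612]
wrist_force: [0.1, 0.1, 0.4]
width: -0.0003
gripper_force: 0.0
```

```bash
cat > chk4.py <<'E'
from h import *
f=grab('wrist');s=ctrl.read_state();t=s['tool_pos'];print(s['clock'],t,np.degrees(s['orientation']),s['wrist_force'],s['width'])
a=cloud(f).reshape(-1,3)
th=np.radians(2.3);ex=np.array([np.cos(th),np.sin(th)]);ey=np.array([-np.sin(th),np.cos(th)])
o=np.array([.5068,.3286]);h=np.c_[(a[:,:2]-o)@ex,(a[:,:2]-o)@ey,a[:,2]]
def R(n,x,y,z):
    b=h[(h[:,0]>x[0])&(h[:,0]<x[1])&(h[:,1]>y[0])&(h[:,1]<y[1])&(h[:,2]>z[0])&(h[:,2]<z[1])]
    if len(b)<10: return print(n,len(b))
    q=cv2.minAreaRect(b[:,:2].astype(np.float32))
    print(n,len(b),b.mean(0).round(4),np.round(q[0],4),np.round(q[1],4),round(q[2],2),np.linalg.lstsq(np.c_[b[:,:2],np.ones(len(b))],b[:,2],rcond=None)[0].round(3))
R('block',(-.06,.06),(-.01,.069),(.071,.086))
R('handle',(-.012,.016),(0,.069),(.108,.122))
R('filler',(-.037,.042),(.0685,.0915),(.065,.085))
R('tab',(-.02,.025),(.06,.095),(.09,.105))
R('clamped',(-.035,.035),(-.06,-.002),(.07,.077))
E
python3 chk4.py
```

```text
23.0 [0.5051293  0.35850706 0.2170989 ] [-1.79940511e+02  3.05166166e-02  9.23761046e+01] [ 0.19501252  0.69249967 -0.88160143] -0.00015350351769525164
block 9941 [-0.0001  0.0321  0.078 ] [-0.      0.0294] [0.12   0.0787] 0.03 [0.007 0.04  0.077]
handle 1063 [0.0023 0.0362 0.1149] [0.0021 0.0346] [0.0134 0.0495] 0.65 [ 0.029 -0.015  0.115]
filler 1574 [0.0022 0.0813 0.0732] [0.0022 0.0798] [0.0784 0.0201] 0.2 [-0.001 -0.07   0.079]
tab 686 [0.0019 0.0803 0.0981] [0.0021 0.08  ] [0.0293 0.0137] 0.18 [-0.007 -0.111  0.107]
clamped 3577 [ 0.     -0.0272  0.0738] [-0.    -0.031] [0.0579 0.07  ] 89.99 [-0.002  0.002  0.074]
```

The filler is down and upright, and the block is undisturbed. Now press the handle top with shut fingers.

Emit:
{"method": "step_arm", "body": {"plan": [[[0.0024,0.0048,-0.02,0,0,0],[0,0,-0.04,0,0,0],[0,0,-0.04,0,0,0],[0,0,-0.015,0,0,0],[0,0,0,0,0,0]]]}}

```text
clock: 23.62
tool_pos: [0.5069, 0.3628, 0.101]
orientation: [-3.139, 0.001, 1.612]
wrist_force: [0.9, -0.7, 1.1]
width: 0.0001
gripper_force: 0.0
```

Emit:
{"method": "step_arm", "body": {"plan": [[[0,0,-0.002,0,0,0],[0,0,-0.002,0,0,0],[0,0,-0.001,0,0,0],[0,0,0,0,0,0]]]}}

```text
clock: 24.12
tool_pos: [0.5079, 0.3633, 0.0982]
orientation: [3.141, -0.0, 1.612]
wrist_force: [-0.0, -0.2, -0.7]
width: -0.0
gripper_force: 0.0
```

Emit:
{"method": "step_arm", "body": {"plan": [[[0,0,-0.001,0,0,0],[0,0,-0.001,0,0,0],[0,0,-0.001,0,0,0],[0,0,-0.001,0,0,0],[0,0,0,0,0,0]]]}}

```text
clock: 24.75
tool_pos: [0.5079, 0.3633, 0.094]
orientation: [3.141, -0.0, 1.612]
wrist_force: [0.2, 0.8, 0.8]
width: -0.0
gripper_force: 0.5
```

Emit:
{"method": "step_arm", "body": {"plan": [[[0,0,-0.001,0,0,0],[0,0,-0.001,0,0,0],[0,0,-0.001,0,0,0],[0,0,0,0,0,0],[0,0,0,0,0,0]]]}}

```text
clock: 25.38
tool_pos: [0.5081, 0.3634, 0.092]
orientation: [3.141, -0.0, 1.612]
wrist_force: [-1.6, -1.3, 6.1]
width: 0.0001
gripper_force: 3.2
```

Emit:
{"method": "step_arm", "body": {"plan": [[[0,0,-0.001,0,0,0],[0,0,-0.001,0,0,0],[0,0,-0.001,0,0,0],[0,0,0,0,0,0],[0,0,0,0,0,0]]]}}

```text
clock: 26.0
tool_pos: [0.5082, 0.3634, 0.0896]
orientation: [3.141, -0.0, 1.612]
wrist_force: [-2.7, -2.1, 9.3]
width: -0.0002
gripper_force: 4.4
```

Emit:
{"method": "step_arm", "body": {"plan": [[[0,0,-0.001,0,0,0],[0,0,-0.001,0,0,0],[0,0,0,0,0,0],[0,0,0,0,0,0]]]}}

```text
clock: 26.5
tool_pos: [0.5083, 0.3635, 0.0881]
orientation: [3.14, -0.0, 1.612]
wrist_force: [-4.2, -2.5, 12.0]
width: 0.0001
gripper_force: 5.4
```

Emit:
{"method": "step_arm", "body": {"plan": [[[0,0,-0.001,0,0,0],[0,0,-0.001,0,0,0],[0,0,-0.001,0,0,0],[0,0,0,0,0,0],[0,0,0,0,0,0]]]}}

```text
clock: 27.12
tool_pos: [0.5083, 0.3635, 0.088]
orientation: [3.141, -0.0, 1.612]
wrist_force: [-9.9, -6.4, 22.8]
width: 0.0001
gripper_force: 11.5
```

```bash
python3 chk4.py
```

```text
27.175 [0.508305   0.36352149 0.08797565] [ 1.79958252e+02 -3.49711199e-03  9.23745381e+01] [-10.1777593   -6.68977226  23.08705937] 0.0002623149269655849
block 21971 [-0.0005  0.0352  0.0738] [0.     0.0295] [0.12  0.079] 0.0 [-0.002  0.004  0.074]
handle 1309 [0.0028 0.0486 0.1126] [0.0025 0.0501] [0.0267 0.0185] 0.87 [-0.008 -0.616  0.143]
filler 4306 [0.0022 0.0822 0.0733] [0.0025 0.08  ] [0.079  0.0199] 0.11 [-0.001 -0.062  0.078]
tab 2112 [0.002  0.0809 0.0978] [0.002  0.0802] [0.0299 0.0139] 0.37 [ 0.001 -0.173  0.112]
clamped 988 [-0.0045 -0.0201  0.0737] [-0.    -0.031] [0.0699 0.0579] 0.01 [-0.002  0.     0.074]
```

The block is flush at 0.074. I'll ease the side load slightly.

Emit:
{"method": "step_arm", "body": {"plan": [[[-0.0005,-0.0003,0,0,0,0],[-0.0005,-0.0003,0,0,0,0],[0,0,0,0,0,0],[0,0,0,0,0,0]]]}}

```text
clock: 27.68
tool_pos: [0.5082, 0.3635, 0.0879]
orientation: [3.138, -0.002, 1.612]
wrist_force: [-6.6, -4.6, 20.3]
width: 0.0
gripper_force: 10.1
```

Emit:
{"method": "step_arm", "body": {"plan": [[[-0.0005,-0.0004,-0.0005,0,0,0],[-0.0005,-0.0004,0,0,0,0],[0,0,0,0,0,0],[0,0,0,0,0,0],[0,0,0,0,0,0]]]}}

```text
clock: 28.3
tool_pos: [0.5081, 0.3635, 0.0879]
orientation: [3.136, -0.003, 1.612]
wrist_force: [-5.4, -1.7, 20.1]
width: -0.0
gripper_force: 9.7
```

```bash
python3 chk4.py; python3 -c "
from plant import ticket
print(ticket.sign_off())"
```

```text
28.35 [0.50814124 0.3635039  0.08789884] [179.67514043  -0.19677591  92.36467676] [-4.69383935 -2.63590034 18.69728758] 0.00017954859009866055
block 22023 [-0.0007  0.0351  0.0738] [0.     0.0295] [0.079 0.12 ] 89.98 [-0.001  0.004  0.074]
handle 1295 [0.0025 0.0484 0.1126] [0.0023 0.05  ] [0.0268 0.0188] 1.4 [-0.003 -0.616  0.142]
filler 4278 [0.0022 0.0822 0.0733] [0.0025 0.0801] [0.0198 0.0789] 89.73 [-0.002 -0.066  0.079]
tab 2114 [0.002  0.0808 0.0979] [0.0018 0.0797] [0.027  0.0295] 53.05 [ 0.003 -0.16   0.111]
clamped 981 [-0.0043 -0.0202  0.0737] [ 0.    -0.031] [0.07   0.0579] 0.05 [-0.002  0.001  0.074]
the job is handed in; nothing more can be done
None
```

I handed the job in with the loose block held down flush at about 19 N, roughly 3 mm from the clamped block, and the filler bar fully down in the end gap; I made no contact with the other bench items, and the sign-off call returned no verdict.

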